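# Start the thread of a canister lid and screw it home

## Task

The lid of the shorter of the two steel canisters has only been set on and sits high on top of its thread. Turn it backwards (anticlockwise seen from above) until it drops into the start of the thread, then screw it down clockwise as far as it goes, and let go. Leave everything else where it stands.

Things in the scene. Friction and masses are not known exactly. Their poses are not given: they have to be found in the camera images.
- canister: Shorter of two like steel canisters 0.13 m or more apart; fixed, on a 94 mm rubber foot. Origin: centre of underside. Body 88 mm across to a shoulder 70 mm high, neck 52 mm across to the rim at 90 mm. Three threads on the neck; gaps for the lid's lugs 30 degrees wide, centred at 0, 120, 240 degrees from +x about z (up). The taller one (158 mm over all, lid home) is fixed too.
- gap (a point): Point on the canister's shoulder 39 mm out along its +x, 70 mm high: a short black radial rib that marks the gap at 0 degrees (like ribs at 120 and 240). A black dot 57 degrees clockwise of each rib shows where a lug ends when home. Stops at the far side of each gap and at the thread's clockwise end mean that only turning back leads into the gap, and about 10 degrees too far back is blocked.
- lid: Loose black lid, 73 mm across, 60 g. Origin: centre of the skirt's lower edge, z up. Lugs 12 degrees wide inside the skirt at 0 (+x), 120, 240 degrees. Start: level on the threads, origin 86 mm above the canister's, x turned 26 to 43 degrees clockwise of the canister's x. With both x within 9 degrees it can drop 8 mm, if let fall or moved down by the gripper. 2 mm radial play, turns easily.
- lid_bar (a point): Middle of the top of the lid's grip bar, 44 mm above the lid's origin. Bar 58 mm long along lid x, 14 mm thick, 24 mm high above the lid's flat top; a steel pointer at its +x end. After the drop (lid origin at 78 mm) clockwise turning lowers the lid 4 mm, evenly from 8 to 52 degrees clockwise of the canister's x; end stop at 57 to 59 degrees, origin at 74 mm.
- mill: Bystander: a loose shaker with a clear waist, 44 mm across and 90 mm high, near the front right corner of the worktop. Origin: centre of its underside.
- dish: Bystander: a loose small cream dip dish, 70 mm across and 19 mm high, at the front of the worktop left of the canisters. Origin: centre of its underside. Beware of the fixed upright shelf post, 45 mm thick and taller than the arm, behind it at about x = 0.67, y = 0.12.

How it is judged:
By the outcome, as a careful person would: the job done as asked, in the order asked, and still so for the second after the job is handed in, with the robot touching nothing.
It also fails if it takes over 40 s, if anything falls off the work surface, if the arm or the gripper's body presses on something with over 40 N, if the wrist force passes 120 N, or if a joint passes its speed limit or range.

## Robot

A 6-joint arm with a two-finger parallel gripper is mounted at the origin on a cart in front of the work surface, level with it; the furniture and walls round the work are solid. World frame = base frame: x ahead of the robot, y to its left, z up, the work surface at z = 0. Lengths are in m, angles in rad, forces in N, time in s.
With the tool pointing down it reaches from about 0.325 to 0.775 m from the base axis. Payload 5.5 kg.
Tool frame: the origin (TCP) lies between the finger pads; the fingertips stand 8 mm ahead of it and the grasp point (between the pads) lies 11 mm behind it (tcp_to_tips is the distance from the TCP to the fingertips, in m); z points along the fingers, y is the line along which they close (so a half turn about z gives the same grasp; the last joint's range is limited). The gripper opens to 88 mm and grips with 3 to 60 N. Pads are 20 mm wide; open, the fingers measure 115 mm over their backs; the gripper's body (75 mm by 178 mm) begins 61 mm behind the grasp point.
Start: joints at [1.043, 0.091, 1.231, -0, 1.82, -0.057], TCP at [0.272, 0.535, 0.231] pointing down, gripper open.
Joint ranges: [-2.87, 2.87], [-0.86, 2.18], [0.17, 2.46], [-1.51, 4.65], [0.06, 2.69], [-2.65, 2.65]. Speed limits (rad/s): [2.57, 2.57, 3.01, 3.14, 3.14, 3.14].

## Interface

Orientations are given as a unit quaternion [w, x, y, z].
In Python, from bench import * gives the robot as it stands. Calls block until the motion is done:
- move_to(position, orientation): joint-space move of the TCP to a pose.
- move_l(position, speed=0.15, orientation=None): straight line of the TCP; orientation=None keeps the orientation; speed is the mean speed in m/s.
- movej(angles): joint-space move.
- gripper_open() and close(): open the fingers fully, or close them until they stop; the grip force is fixed at half the most.
- hold(seconds).
- inverse_kinematics(position, orientation): joint angles nearest the present ones, or None.
- state(): the state.
- get_image(name): name is "scene" or "top"; returns a dict with "frame" (400x640x3 uint8, blue, green, red), "depth" (400x640 float32, m along the optical axis (not along the pixel's ray), 0 where there is no reading), "camera_matrix" (3x3 intrinsics, pixels), "k1" (the pictures are not rectified: a ray, as slopes to the right and down, at radius r is drawn at 1 + k1 r^2 times it, then the intrinsics apply), "view" (4x4, takes a point from world to camera coordinates). Camera axes: x right, y up, looking along -z (the intrinsics and any distortion apply to the point x, -y, -z); pixel columns grow to the right and rows downward; lengths in m; the calibration is good to about 2 mm. A picture is of the moment at which its call begins.
A pose or a line that the arm cannot do raises IKError and nothing moves.
- job_done(): hands the job in; it is judged then, once.
The state is a dict: "time": time; "joint_pos": joint angles; "dq": joint speeds; "joint_torque": joint torques, N m; "ee_pos": TCP position; "ee_rot": TCP orientation; "ft_force": force on the tool from outside, world axes, zero at the start; "moment": the same for the moment, N m; "finger_gap": finger opening in m; "finger_force": force on a finger pad.
Only numpy, scipy, OpenCV 4.12 (cv2) and the standard library are available. Lean on these libraries where they do the work, as an engineer would, in place of code of your own. Each camera call takes 0.05 s, during which the arm holds its last target. There are 200 camera calls.

## Working session

There is one attempt and no reset: what is moved stays moved. The work goes in short steps, each a Python script; the robot and the scene stay as the last script left them, time stands still between calls to the robot, and variables do not carry over. Pictures are saved under pics/ and viewed, at most 10 in all, crops included, and the job is handed in when it is done.

```bash
mkdir -p pics; ls; cat > h.py <<'E'
import numpy as np, cv2
from bench import *
def snap(cam,name=None):
    im=get_image(cam)
    if name: cv2.imwrite('pics/'+name+'.png',im['frame'])
    return im
def ray(im,px):
    K=np.array(im['camera_matrix'],float);k1=float(im['k1'])
    px=np.atleast_2d(np.array(px,float))
    d=np.c_[(px[:,0]-K[0,2])/K[0,0],(px[:,1]-K[1,2])/K[1,1]]
    u=d.copy()
    for _ in range(20): u=d/(1+k1*(u**2).sum(1,keepdims=True))
    V=np.array(im['view']);R=V[:3,:3];o=-R.T@V[:3,3]
    c=np.c_[u[:,0],-u[:,1],-np.ones(len(u))]
    return o,c@R
def onplane(im,px,z):
    o,D=ray(im,px); return o+D*((z-o[2])/D[:,2])[:,None]
def bydepth(im,px):
    o,D=ray(im,px); p=np.atleast_2d(np.array(px)).astype(int)
    return o+D*im['depth'][p[:,1],p[:,0]][:,None]
E
python3 - <<'E'
from h import *
for c in('scene','top'):
    im=snap(c,c+'0'); o,_=ray(im,[[0,0]]);print(c,o,im['k1'],im['camera_matrix'])
    print(bydepth(im,[[320,200]]))
print(state())
E
```

```text
pics
scene [ 0.15484063 -0.71668378  0.87185409] -0.08982316840229591 [[483.90856417   0.         309.35876605]
 [  0.         483.90856417 197.2084551 ]
 [  0.           0.           1.        ]]
[[ 5.46723801e-01  8.66279837e-05 -2.42214295e-03]]
top [ 0.40712236 -0.10790381  0.95628096] -0.09793194914623712 [[387.94139381   0.         320.22265354]
 [  0.         387.94139381 196.22189676]
 [  0.           0.           1.        ]]
[[ 0.4817119  -0.09251591  0.00084413]]
{'time': 0.1, 'joint_pos': array([ 1.04329615e+00,  9.17804086e-02,  1.23175739e+00, -1.83710354e-05,
        1.81978736e+00, -5.66799104e-02]), 'dq': array([-0.00065953, -0.00069288, -0.00041567, -0.00207832,  0.00044814,
       -0.00134554]), 'joint_torque': array([ 2.31318372e-03, -4.47857916e+01, -4.07567596e+01,  7.01086340e-02,
        2.85851781e-02, -9.02875718e-05]), 'ee_pos': array([0.27204195, 0.53450559, 0.22962639]), 'ee_rot': array([-2.40913619e-04,  2.33243931e-01,  9.72417872e-01, -8.32123931e-04]), 'ft_force': array([ 0.464259  , -0.25184591, -0.41186047]), 'moment': array([ 0.03558176, -0.0268166 ,  0.00686525]), 'finger_force': 0.0, 'finger_gap': 0.08786870792518225}
```

View pics/scene0.png

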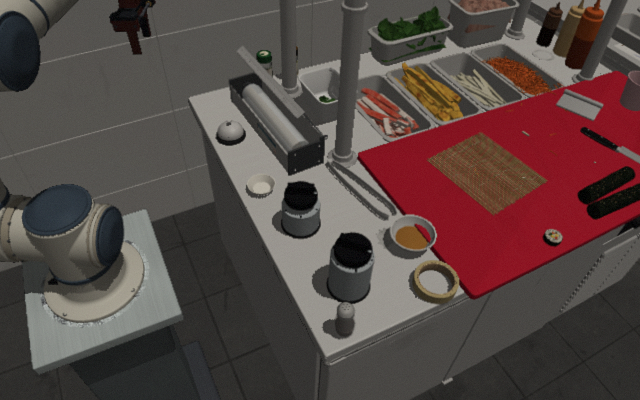

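View pics/top0.png

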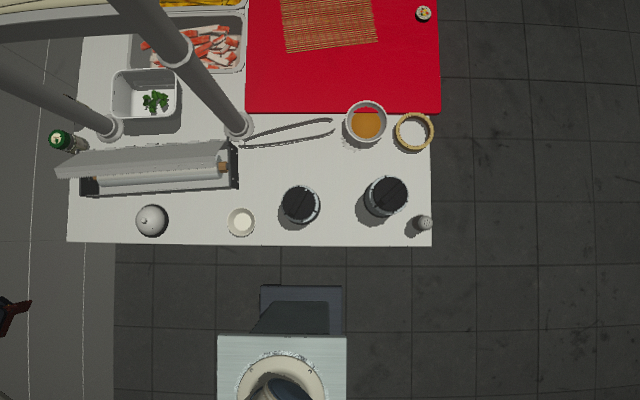

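The shorter canister is at about (300,208) in scene and (301,204) in top. The taller one is at (351,265) and (386,195). Next I need enlarged, brightened crops.

```bash
python3 - <<'E'
from h import *
a=cv2.imread('pics/top0.png')[175:235,270:330]; b=cv2.imread('pics/scene0.png')[175:240,270:335]
def f(c): 
    c=cv2.resize(c,(400,400),interpolation=cv2.INTER_CUBIC).astype(float)/255
    return (255*c.clip(0,1)**0.45).astype(np.uint8)
cv2.imwrite('pics/crop.png',np.hstack([f(a),f(b)]))
im=snap('top')
p=[[u,v] for v in range(190,218,3) for u in range(284,320,3)]
z=bydepth(im,p)[:,2].reshape(-1,12); print(np.round(z*1000).astype(int))
E
```

```text
[[ -1  67 104 106 106 104 130 108 105  70  -2  -1]
 [ -2 106 106 105 106 129 129 129 104 105  70   0]
 [108 107 107 106 104 131 130 121 105 108  69  65]
 [105 106 104 103 129 131 128 107 106 107 105  70]
 [106 107 104 108 132 131 114 106 105 106 107  68]
 [105 104 102 128 130 129 105 104 104 106 106  71]
 [105 108 102 128 129 108 106 105 102 104 105  67]
 [101 105 128 130 131 105 105 104 104 106  71  68]
 [ 67 105 106 128 103 107 104 105 104  71  70   4]
 [ -1  72  70 106 103 106 107 106  68  69  45  -4]]
```

View pics/crop.png

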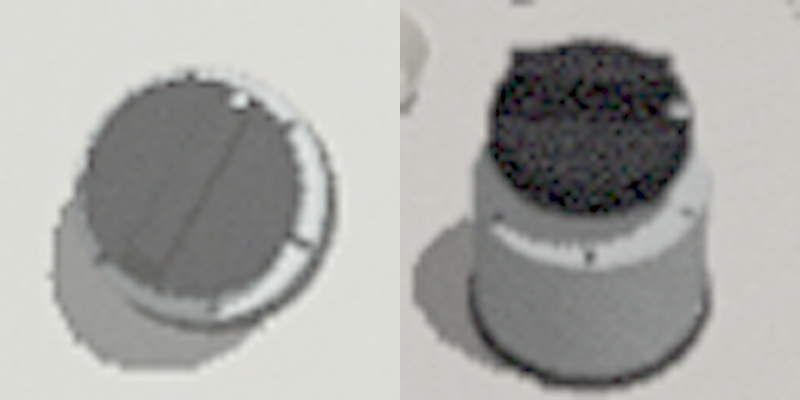

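```bash
cat > meas.py <<'E'
from h import *
from scipy.optimize import least_squares
def cloud(im,box):
    u0,v0,u1,v1=box; V,U=np.mgrid[v0:v1,u0:u1]; px=np.c_[U.ravel(),V.ravel()]
    return px,bydepth(im,px)
def bar(P,z0,z1):
    q=P[(P[:,2]>z0)&(P[:,2]<z1)][:,:2]
    r=cv2.minAreaRect((q*1000).astype(np.float32)); c=q.mean(0)
    w,v=np.linalg.eigh(np.cov((q-c).T)); d=v[:,1]
    return len(q),np.array(r[0])/1000,r[1],c,np.degrees(np.arctan2(d[1],d[0]))
E
python3 - <<'E'
from meas import *
im=get_image('top'); px,P=cloud(im,(265,170,335,240))
print('bar',bar(P,.122,.14))
def outer(m,R,z):
    m=cv2.morphologyEx(m.reshape(70,70).astype(np.uint8)*255,cv2.MORPH_OPEN,np.ones((2,2)))
    c=max(cv2.findContours(m,0,cv2.CHAIN_APPROX_NONE)[0],key=cv2.contourArea)[:,0]+[265,170]
    return onplane(im,c,z)
def fit(q,R):
    f=lambda p:np.hypot(q[:,0]-p[0],q[:,1]-p[1])-p[2]
    r=least_squares(f,[*q[:,:2].mean(0),R],loss='soft_l1',f_scale=.001); return r.x,np.std(f(r.x))
z=P[:,2]
L=outer(z>.09,.0365,.106);print('lid',fit(L,.0365))
S=P[(z>.062)&(z<.078)];print(len(S),'shoulder mean z',S[:,2].mean())
C=outer(z>.055,.044,.07); 
# keep only contour points that are on the far side (shoulder visible: away from lid)
d=np.array([im['depth'].shape]);
dirn=fit(L,.0365)[0][:2]
a=np.degrees(np.arctan2(C[:,1]-dirn[1],C[:,0]-dirn[0]))
print('allC',fit(C,.044))
k=(a>-170)&(a<20)
print('C part',fit(C[k],.044),k.sum())
q=np.array([[315.75,211.3],[313.5,193.75],[301.5,220.75],[298.5,186.2],[285,213.7]])
W=onplane(im,q,.07)
c=fit(C[k],.044)[0][:2]
for n,cc in(('C',c),('lid',dirn)):
    e=W[:,:2]-cc; print(n,np.degrees(np.arctan2(e[:,1],e[:,0])).round(1),np.hypot(*e.T).round(4))
p=onplane(im,[[306,190]],.128);print('pointer',p)
E
```

```text
bar (182, array([ 0.46770731, -0.04684884]), (14.247696876525879, 58.0260124206543), array([ 0.46704496, -0.0469114 ]), np.float64(151.25943584993445))
lid (array([ 0.46492238, -0.04960075,  0.03564011]), np.float64(0.000663649904611302))
263 shoulder mean z 0.06919664266190502
allC (array([ 0.46487173, -0.04944792,  0.04267738]), np.float64(0.000666169605349731))
C part (array([ 0.46473278, -0.04931021,  0.04281608]), np.float64(0.0006360067465979945)) 56
C [-112.5  -48.5 -176.3    7.1  119.7] [0.0376 0.0391 0.0362 0.0435 0.041 ]
lid [-112.9  -48.5 -176.7    7.5  119.7] [0.0374 0.0388 0.0364 0.0434 0.0414]
pointer [[ 0.49317839 -0.0643526   0.128     ]]
```

```bash
cat >> h.py <<'E'
from scipy.spatial.transform import Rotation as Rn
def q_of(lid_deg,s):   # tool down, y across a bar lying at lid_deg
    a=np.radians(lid_deg+90*s); y=np.array([np.cos(a),np.sin(a),0]); z=np.array([0,0,-1.])
    q=Rn.from_matrix(np.c_[np.cross(y,z),y,z]).as_quat(); return q[[3,0,1,2]]
E
python3 - <<'E'
from meas import *
t=get_image('top'); s=get_image('scene')
T=(np.array([[305,242],[290,125],[210,305],[190,75],[100,258]])+.5)*60/400-.5+[270,175]
S=(np.array([[188,258],[290,212],[98,217]])+.5)*65/400-.5+[270,175]
PT=onplane(t,T,.07);PS=onplane(s,S,.07)
print(PT.round(4));print(PS.round(4))
for n,Q in(('T',PT),('S',PS)):
    e=Q[:,:2]-[.465,-.0493]; print(n,np.degrees(np.arctan2(e[:,1],e[:,0])).round(1),np.hypot(*e.T).round(4))
# pointer: bright spot, bar top in scene
px,P=cloud(s,(270,170,335,200))
print('scene bar',bar(P,.122,.14))
for sg in(1,-1):
    for a in(-30,20,-100):
        j=inverse_kinematics([.466,-.048,.116],q_of(a,sg)); print(sg,a,None if j is None else np.round(j,2))
E
```

```text
[[ 0.4513 -0.0831  0.07  ]
 [ 0.4916 -0.0776  0.07  ]
 [ 0.4295 -0.0507  0.07  ]
 [ 0.5088 -0.0429  0.07  ]
 [ 0.4454 -0.0127  0.07  ]]
[[ 0.4524 -0.085   0.07  ]
 [ 0.4952 -0.0807  0.07  ]
 [ 0.4313 -0.0534  0.07  ]]
T [-112.   -46.8 -177.8    8.3  118.2] [0.0365 0.0389 0.0355 0.0442 0.0415]
S [-109.4  -46.1 -173. ] [0.0379 0.0436 0.0339]
scene bar (161, array([ 0.46970367, -0.0497675 ]), (17.284862518310547, 54.50272750854492), array([ 0.46954655, -0.0508769 ]), np.float64(151.3714387656201))
1 -30 [-0.18 -0.26  1.77 -0.    1.64 -1.22]
1 20 [-0.18 -0.26  1.77 -0.    1.64 -2.1 ]
1 -100 [-0.18 -0.26  1.77 -0.    1.64 -0.  ]
-1 -30 [-0.18 -0.26  1.77 -0.    1.64  1.92]
-1 20 [-0.18 -0.26  1.77 -0.    1.64  1.05]
-1 -100 None
```

```bash
python3 - <<'E'
import numpy as np
from scipy.optimize import least_squares
T=np.array([[.4513,-.0831],[.4916,-.0776],[.4295,-.0507],[.5088,-.0429],[.4454,-.0127]])
off=np.radians([-120,-57,-177,0,120])
f=lambda p:(np.c_[p[0]+.039*np.cos(p[2]+off),p[1]+.039*np.sin(p[2]+off)]-T).ravel()
r=least_squares(f,[.467,-.047,.1]);print(r.x,np.degrees(r.x[2]),(1000*r.fun).round(1))
r=least_squares(lambda p:f(p)[:6],[.467,-.047,.1]);print(r.x,np.degrees(r.x[2]),(1000*r.fun).round(1))
S=np.array([[.4524,-.085],[.4952,-.0807],[.4313,-.0534]])
g=lambda p:(f(p).reshape(-1,2)+T)[:3]-S
r=least_squares(lambda p:g(p).ravel(),[.467,-.047,.1]);print(r.x,np.degrees(r.x[2]),(1000*r.fun).round(1))
E
```

```text
[ 0.46833052 -0.04620439  0.07498555] 4.296355611223684 [ 0.1  1.8  0.4  0.4  0.1 -0.5 -1.6 -0.4  1.  -1.3]
[ 0.46826832 -0.04682642  0.06882666] 3.9434772356121948 [-0.2  1.2  0.1 -0.4  0.1 -0.8]
[ 0.47055389 -0.04944778  0.06379108] 3.6549595407191497 [ 0.8  0.6 -1.4 -0.   0.5 -0.6]
```

```bash
python3 - <<'E'
from h import *
C=[.4685,-.0472]; q=q_of(-29,1)
move_l([.25,.40,.30],speed=.25,orientation=None)
move_to([*C,.20],q)
f0=state()['ft_force']; print('f0',f0.round(1),state()['moment'].round(2))
move_l([*C,.117],speed=.08)
s=state();print(s['ee_pos'].round(4),(s['ft_force']-f0).round(1))
close(); s=state(); print(s['time'],s['finger_gap'],s['finger_force'],s['ee_pos'].round(4),s['ft_force'].round(1),s['moment'].round(2))
snap('scene','s1')
a=cv2.imread('pics/s1.png')[90:250,200:420]; a=cv2.resize(a,(770,560),interpolation=cv2.INTER_CUBIC)
cv2.imwrite('pics/s1c.png',(255*(a/255.)**.5).astype(np.uint8))
E
```

```text
f0 [ 0.1  1.4 -0.4] [ 0.01  0.01 -0.09]
[ 0.4689 -0.0473  0.1177] [-0.9 -2.3  1.1]
5.225 0.013628315041018906 29.997202455997467 [ 0.4685 -0.0472  0.117 ] [ 1.  -0.9  0.2] [ 0.02 -0.01  0.01]
```

View pics/s1c.png

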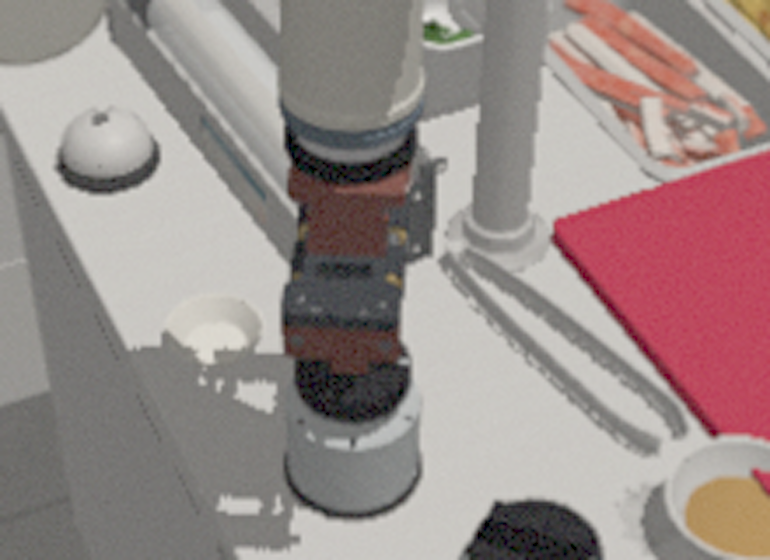

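The fingers hold the bar: the gap is 13.6 mm and the lid on the shorter canister, at crop (352,385), is still level. Now I'll turn it back in small steps while watching the moment.

```bash
python3 - <<'E'
from h import *
C=[.4685,-.0472]
for a in(-15,-5,0,3):
    move_to([*C,.117],q_of(a,1)); s=state(); print(a,round(s['time'],2),s['ee_pos'].round(4),s['ft_force'].round(1),s['moment'].round(2),round(s['finger_gap'],4))
E
```

```text
-15 5.62 [ 0.4685 -0.0472  0.117 ] [-0.3  0.2  0.6] [ 0.04  0.05 -0.01] 0.0136
-5 5.91 [ 0.4685 -0.0472  0.117 ] [-0.   0.1 -0. ] [0.07 0.03 0.02] 0.0137
0 6.16 [ 0.4685 -0.0472  0.1169] [-0.5  0.2 -0.3] [ 0.05 -0.02 -0.03] 0.0137
3 6.41 [ 0.4685 -0.0472  0.117 ] [ 0.1 -0.2 -0.8] [0.07 0.   0.03] 0.0139
```

```bash
python3 - <<'E'
from h import *
C=[.4685,-.0472]
for dz in(2,4,6,8):
    move_l([*C,.117-dz/1000],speed=.03); hold(.1); s=state(); f=s['ft_force'];print(dz,round(s['time'],2),s['ee_pos'].round(4),f.round(1),s['moment'].round(2))
    if f[2]>15: break
im=snap('top','t2'); s2=snap('scene','s2')
a=s2['frame'][175:240,270:335]
cv2.imwrite('pics/s2c.png',(255*(cv2.resize(a,(500,500),interpolation=cv2.INTER_CUBIC)/255.)**.45).astype(np.uint8))
E
```

```text
2 6.76 [ 0.4685 -0.0472  0.1149] [ 0.3 -0.2 -1.1] [ 0.   -0.04  0.01]
4 7.11 [ 0.4685 -0.0472  0.113 ] [-0.1 -0.5 -0.8] [ 0.06 -0.02  0.01]
6 7.46 [ 0.4685 -0.0472  0.1109] [-0.2  0.1 -0.3] [ 0.05  0.05 -0.03]
8 7.81 [ 0.4685 -0.0472  0.109 ] [-0.1 -0.1 -0.3] [-0.05 -0.07  0.02]
```

View pics/s2c.png

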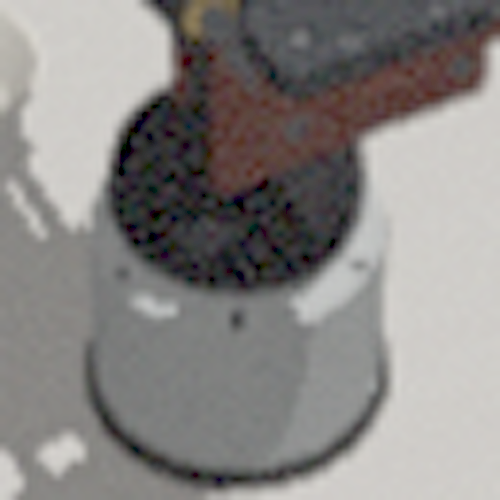

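The lid went down 8 mm with no resistance, and its skirt now sits just above the rib at (236,318). Now I'll screw it down clockwise, following the thread.

```bash
python3 - <<'E'
from h import *
C=[.4685,-.0472]; Y0=4
for d in(8,19,30,41,48,52,54,56,58,60,62,64):
    z=.109-.004*np.clip((d-8)/44,0,1)
    move_to([*C,z],q_of(Y0-d,1)); s=state(); m=s['moment']
    print(d,round(s['time'],2),s['ee_pos'].round(4),s['ft_force'].round(1),m.round(2),round(s['finger_gap'],4))
    if abs(m[2])>.5: break
E
```

```text
8 8.16 [ 0.4685 -0.0472  0.109 ] [ 0.2 -0.4 -0.1] [ 0.02 -0.02 -0.  ] 0.0135
19 8.46 [ 0.4687 -0.0472  0.1083] [ 0.7 -0.3  1.6] [ 0.12 -0.05 -0.1 ] 0.0138
30 8.76 [ 0.4687 -0.0472  0.1073] [0.5 0.7 1.6] [ 0.11 -0.12 -0.08] 0.014
41 9.06 [ 0.4687 -0.0472  0.1063] [1.  0.3 2.1] [ 0.15 -0.07 -0.12] 0.0138
48 9.31 [ 0.4687 -0.0472  0.1057] [-0.7  1.1  3.4] [ 0.04  0.02 -0.07] 0.0139
52 9.56 [ 0.4686 -0.0472  0.1052] [0. 0. 4.] [ 0.07 -0.   -0.07] 0.0135
54 9.81 [ 0.4685 -0.0472  0.105 ] [ 0.3 -0.5  4.4] [ 0.01  0.1  -0.07] 0.0138
56 10.06 [ 0.4689 -0.0468  0.105 ] [2.3 2.9 2.1] [ 0.41 -0.56  0.05] 0.0137
58 10.31 [ 0.4692 -0.0466  0.1051] [3.7 3.7 2.2] [ 0.58 -0.86  0.37] 0.0142
60 10.56 [ 0.4692 -0.0465  0.1051] [4.3 3.  1.9] [ 0.59 -0.84  0.6 ] 0.0141
```

```bash
python3 - <<'E'
from meas import *
C=[.4685,-.0472]
move_to([*C,.105],q_of(4-58,1)); print(state()['moment'].round(2))
gripper_open(); move_l([*C,.25],speed=.12)
move_to([.30,.36,.30],q_of(-20,1))
t=snap('top','t3'); s=snap('scene','s3'); print(state()['time'],state()['ft_force'].round(1))
_,P=cloud(t,(265,170,335,240)); print(bar(P,.110,.135)); 
q=P[(P[:,2]>.11)&(P[:,2]<.135)];print('bar z',np.median(q[:,2]), 'disc z',np.median(P[(P[:,2]>.085)&(P[:,2]<.105),2]))
f=lambda c:(255*(cv2.resize(c,(400,400),interpolation=cv2.INTER_CUBIC)/255.)**.45).astype(np.uint8)
cv2.imwrite('pics/c3.png',np.hstack([f(t['frame'][175:235,270:330]),f(s['frame'][175:240,270:335])]))
E
```

```text
[ 0.56 -0.81  0.36]
15.1 [-0.2 -0.4 -0.3]
(172, array([ 0.46753787, -0.0476468 ]), (14.157320022583008, 57.32304382324219), array([ 0.46715669, -0.04770999]), np.float64(128.08023879684822))
bar z 0.11699618480568119 disc z 0.09328268537021339
```

View pics/c3.png

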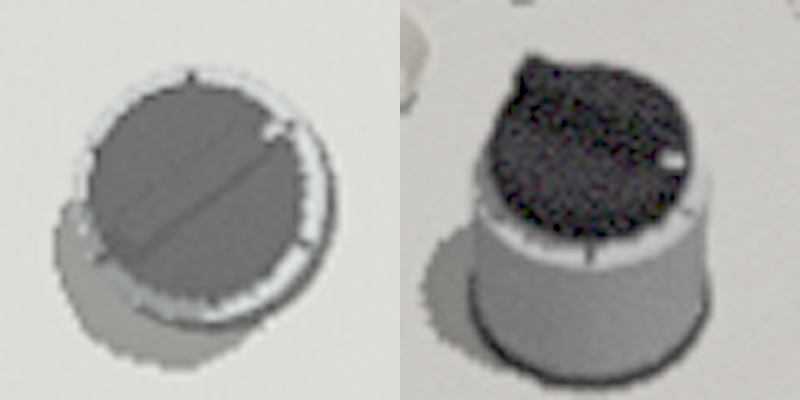

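View pics/s3.png

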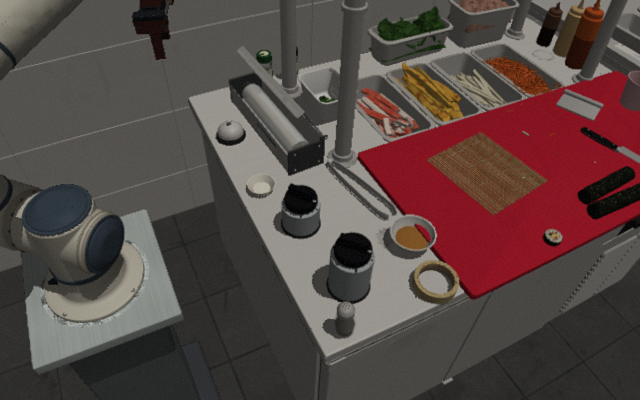

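The lid is home. The bar top went from about 130 to 117 mm, so the origin is at about 74 mm. The pointer at crop (272,130) lines up with the dot at (290,127). Its angle of -52° is where the end-stop torque began to rise. In the scene the dish at (260,185), the mill at (345,318) and the tall canister have not moved.

```bash
python3 -c "
from bench import *
print(job_done())"
```

```text
the job is handed in; nothing more can be done
None
```

The shorter canister's lid was turned back until it dropped into the thread, then screwed clockwise to its end stop and released; nothing else was moved, and the job is handed in at about 15 s.

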